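# Slide the empty tin out of the row into the filling dock

### The arm

A 6-joint arm with a two-finger parallel gripper is mounted at the origin on the work surface. World frame = base frame: x ahead of the robot, y to its left, z up, the work surface at z = 0. Lengths are in m, angles in degrees, forces in N, time in s.
With the tool pointing down it reaches from about 0.3 to 0.75 m from the base axis. Payload 8.5 kg.
Tool frame: the origin (TCP) lies midway between the tips of the shut fingers; the grasp point (between the pads) lies env.tcp_to_grasp behind it (env.tcp_to_grasp is the distance from the TCP to the grasp point, in m); z points along the fingers, y is the direction in which the jaws open and shut (so a half turn about z gives the same grasp; the last joint's range is limited). The gripper opens to 85 mm and grips with 20 to 120 N. Pads are 22 mm wide; open, the fingers measure 114 mm over their backs; the gripper's body (76 mm by 85 mm) begins 54 mm behind the grasp point. The pads swing forward as they close: fully open they stand 13 mm farther back than shut.
Start: joints at [-87.221, 21.807, 74.336, -0, 83.858, -12.336], TCP at [0.143, -0.531, 0.231] pointing down, gripper open.
Joint ranges: [-178.18, 178.18], [-50.72, 133.34], [12.68, 142.11], [-81.47, 261.47], [9.98, 163.14], [-165.26, 165.26]. Speed limits (degrees/s): [136.94, 136.94, 180, 180, 180, 180].

### API

Orientations are given as a 3x3 rotation matrix whose columns are the frame's x, y, z axes.
In Python, from rig import readout, imaging, job, env gives the robot as it stands.
- The arm moves only by the tool move_arm, never from a script. Its argument "motion" is a list of rows, each a list of 3 entries, a list of its own where there are three numbers: the shift along the tool's x, y, z normalised to -1 to 1, where 1 is 0.02 m, then the turn, a rotation vector about the tool's x, y, z normalised to -1 to 1, where 1 is 120 degrees, then the gripper command: -1 is shut, 1 is fully open, values between are in proportion. In form: [[[tx, ty, tz], [rx, ry, rz], claw], ...]. A call has 1 to 12 rows; each row shifts and turns the pose as measured when the row begins, along the tool's axes as they then stand; what a row does not reach is not made up. A row lasts 1/12 s, in which the tool goes at most 41.7 mm and 7.16 degrees, less where a joint would pass 70% of its speed; a pose out of reach is approached as far as the arm can. A call with a number of a shift or a turn outside -1 to 1 is refused whole. A call with a gripper value outside its range is refused whole. The fingers move at their own pace and stop on an object; "squeeze" is the grip in N (left out, the last holds). Time passes only in rows, so rows that do not move let the fingers close. It gives the time, the measured TCP pose, the force and the opening at its end, in the units of the state.
- readout.observe(): the state, without advancing time (a new reading comes with each control period).
- imaging.get_image(name): name is "scene" or "top" or "wrist"; returns a dict with "img" (420x560x3 uint8, blue, green, red), "fov_y" (degrees; the focal length in pixels is half the picture's height over the tangent of half this angle, whatever the lens; pixels are square), "cx", "cy" (the principal point, pixels), "k1" (the pictures are not rectified: a ray, as slopes to the right and down, at radius r is drawn at 1 + k1 r^2 times it, then the intrinsics apply), "eye" and "orientation" of the camera in the world. Camera axes: x right, y up, looking along -z (the intrinsics and any distortion apply to the point x, -y, -z); pixel columns grow to the right and rows downward; lengths in m; the calibration is good to about 2 mm. A picture is of the moment at which its call begins. There is no depth.
- job.close_job(): hands the job in, once; it reports no verdict.
The state is a dict: "time_s": time; "q": joint angles; "qvel": joint speeds; "joint_efforts": joint torques, N m; "position": TCP position; "tool_rot": TCP orientation; "ft_force": force on the tool from outside, world axes, zero at the start; "wrist_torque": the same for the moment, N m; "grip_width": finger opening in m.
Only numpy, scipy, OpenCV 4.12 (cv2) and the standard library are available. Lean on these libraries where they do the work, as an engineer would, in place of code of your own. Each camera call takes 0.05 s, during which the arm holds its last target.

### The job

One tin in the row of baking tins was left empty. Slide it lengthwise out of the row towards the filling dock, flat on the table and without shifting the filled tins it touches or the white dish, until it is well clear of them. Then slide it into the dock and press it home against the orange stop, firmly but gently (about 10 N for half a second, never over 15 N), and leave it there.

Things in the scene. Friction and masses are not known exactly. Their poses are not given: they have to be found in the camera images.
- tin_mid (a point): Centre (half-way up, 17 mm above the table) of the empty, open-topped dark steel loaf tin: 66 mm along its x, 110 mm along its y, 34 mm high, walls 3 mm, floor 4 mm thick; inside it is 60 x 104 mm, room for closed fingers to push its walls from within. 0.15 to 0.3 kg. It is one of the two inner tins of a row of four that stand long side to long side, touching.
- full0_mid (a point): Centre (half-way up) of a filled tin: same outer size and axes as the empty one, solid yellow custard and pastry inside nearly to the rim, 0.4 to 0.6 kg, loose on the table. Must not be shifted (more than 6 mm counts as shifted).
- full1_mid (a point): Centre (half-way up) of a filled tin: same outer size and axes as the empty one, solid yellow custard and pastry inside nearly to the rim, 0.4 to 0.6 kg, loose on the table. Must not be shifted (more than 6 mm counts as shifted).
- full2_mid (a point): Centre (half-way up) of a filled tin: same outer size and axes as the empty one, solid yellow custard and pastry inside nearly to the rim, 0.4 to 0.6 kg, loose on the table. Must not be shifted (more than 6 mm counts as shifted).
- row_rail: Fixed aluminium rail, 14 mm high, at the -y ends of the tins. Origin: on the table at the middle of the row of tins; its x runs along the row, its y points lengthwise out of the row to the dock's side, where the table is open. At the start all tins have y = 0 here. The empty tin is well clear when its centre has passed y = 135 mm in this frame (25 mm gap).
- dock: Fixed U-shaped white dock, 24 mm high, open towards the row; the table is its floor. Origin: on the table, mid-channel, where a home tin's centre lies at the stop's middle setting (set up to 13 mm less or more deep). Its y: the way the tin goes in, lengthwise. Channel 70 mm wide (tin has 2 mm each side), straight from y = -35 mm; before that the cheeks flare to about 96 mm at y = -64 mm.
- stop (a joint): How far (m) the orange sprung stop at the dock's end is pressed in along the dock's y: 0 when free, 0.001 for every 8 N, travel 5 mm; it springs back. A block 50 mm wide, 10 thick, from 4 to 24 mm above the table, on a screw with a black knob whose setting is unknown: its face lies somewhere from y = 42 to 68 mm in the dock's frame, so slide the tin in until the stop is felt.
- ramekin: White dish standing near the path, not to be disturbed, 45 mm high, 80 mm across, origin at its underside. A bystander: leave it where it is (20 mm counts as moved).
Mind the look-alikes: they are no part of the job. What is shaped like the part that bears tin_mid but blue or purple is not meant.

How it is judged:
By the outcome, as a careful person would: the job done as asked, in the order asked, and still so for the second after the job is handed in, with the robot touching nothing.
It also fails if it takes over 67 s, if anything falls off the work surface, if the arm or the gripper's body presses on something with over 40 N, if the wrist force passes 120 N, or if a joint passes its speed limit or range.

## Working session

There is one attempt and no reset: what is moved stays moved. The work goes in short steps, Python scripts to look and compute and a tool call to move; the robot and the scene stay as the last step left them, time stands still between calls to the robot, and variables do not carry over. Pictures are saved under pics/ and viewed, and the job is handed in when it is done.

Besides the shell and the picture viewer there is one more tool, called after ">>>" as a command line: name --argument value ..., lists and objects as JSON in quotes. move_arm: Moves the arm, as the interface text tells. Its arguments: {"type":"object","properties":{"motion":{"type":"array","items":{"type":"array"}},"squeeze":{"type":"number"}},"required":["motion"]}

```bash
ls; mkdir -p pics
python3 - <<'E'
from rig import readout, imaging, job, env
import cv2
print(env.tcp_to_grasp, readout.observe())
for n in ("scene","top","wrist"):
    d=imaging.get_image(n); cv2.imwrite(f"pics/{n}0.png",d["img"]); print(n,{k:v for k,v in d.items() if k!="img"})
E
```

```text
pics
0.0187 {'time_s': 0.0, 'q': array([-8.72214431e+01,  2.18430763e+01,  7.43861301e+01, -4.16655403e-04,
        8.38573788e+01, -1.23367592e+01]), 'qvel': array([-0.01822734, -0.02804119, -0.00686321, -0.02286435, -0.06060698,
        0.04500087]), 'joint_efforts': array([-2.82999266e-03, -4.48472106e+01, -2.31281680e+01, -2.73659343e-04,
        4.73557797e-03,  7.48026281e-06]), 'position': array([ 0.1433916 , -0.53067291,  0.23068412]), 'tool_rot': array([[ 9.65402768e-01,  2.60763282e-01, -8.04784576e-05],
       [ 2.60763103e-01, -9.65401640e-01,  1.50906936e-03],
       [ 3.15815843e-04, -1.47784555e-03, -9.99998858e-01]]), 'ft_force': array([ 0.3699803 , -0.2194599 ,  0.15885876]), 'wrist_torque': array([ 0.02174467, -0.01448167,  0.01981858]), 'grip_width': 0.08539311145569198}
scene {'fov_y': 55.570847792145, 'cx': 277.6366222445605, 'cy': 205.59398945198123, 'k1': -0.10907721007188449, 'eye': array([ 0.89375673, -0.45255991,  0.8158257 ]), 'orientation': array([[ 0.73954208, -0.51387879,  0.43474831],
       [ 0.67299819,  0.57629033, -0.46364091],
       [-0.01228602,  0.63546679,  0.77203045]])}
top {'fov_y': 44.44409915747841, 'cx': 288.1015278329216, 'cy': 216.35429067776855, 'k1': -0.09789851140935586, 'eye': array([0.27794142, 0.01681833, 1.3833226 ]), 'orientation': array([[-0.01404138,  0.98951701, -0.14373216],
       [-0.99989316, -0.01331137,  0.00603941],
       [ 0.00406283,  0.14380161,  0.9895982 ]])}
wrist {'fov_y': 59.200064068742265, 'cx': 283.66717441675064, 'cy': 208.6571080490338, 'k1': -0.03870749737472396, 'eye': array([ 0.21889952, -0.50986108,  0.37225577]), 'orientation': array([[ 0.26209737,  0.91912379,  0.29413675],
       [-0.96504017,  0.25012005,  0.07834179],
       [-0.0015637 , -0.30438695,  0.95254718]])}
```

View pics/top0.png

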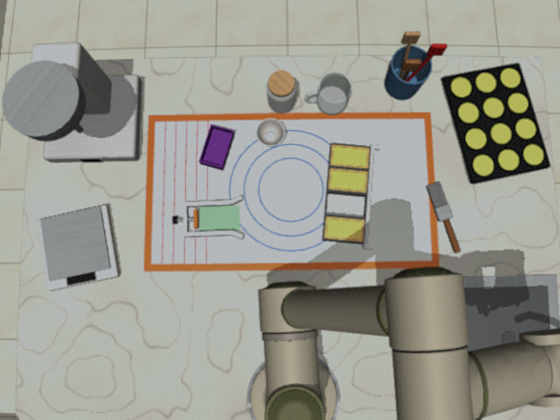

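View pics/scene0.png

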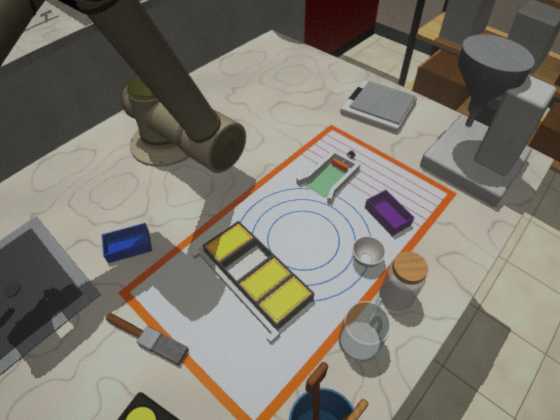

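View pics/wrist0.png

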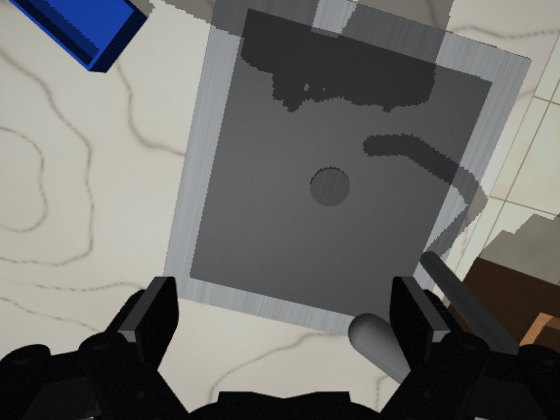

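The top picture shows a row of tins at about (347,193), with the empty one third from the top at about (347,206). The dock opens towards it and has a green floor at (218,218) and an orange stop at (196,218). The ramekin is at (271,132), and the purple tin is a decoy. Next I'll enlarge and measure.

```bash
cat > h.py <<'E'
import numpy as np, cv2
from rig import readout, imaging, env
def cam(n): return imaging.get_image(n)
def K(d):
    f=210/np.tan(np.radians(d["fov_y"]/2)); return np.array([[f,0,d["cx"]],[0,f,d["cy"]],[0,0,1.]])
def rays(d,uv):
    p=cv2.undistortPoints(np.array(uv,float).reshape(-1,1,2),K(d),np.array([d["k1"],0,0,0.]))[:,0]
    # k1 applied forward: r_d = r(1+k1 r^2): same as OpenCV
    return np.c_[p[:,0],-p[:,1],-np.ones(len(p))]@d["orientation"].T
def onz(d,uv,z):
    r=rays(d,uv); e=d["eye"]; return e+r*((z-e[2])/r[:,2])[:,None]
def proj(d,P):
    c=(np.atleast_2d(P)-d["eye"])@d["orientation"]; c=c*[1,-1,-1]
    return cv2.projectPoints(c,np.zeros(3),np.zeros(3),K(d),np.array([d["k1"],0,0,0.]))[0][:,0]
E
python3 - <<'E'
from h import *
for n,(a,b,c,e) in dict(top=(130,260,160,400),scene=(110,350,180,420)).items():
    im=cv2.imread(f"pics/{n}0.png")[a:b,c:e]
    s=min(800/im.shape[1],600/im.shape[0]); cv2.imwrite(f"pics/{n}0z.png",cv2.resize(im,None,fx=s,fy=s,interpolation=cv2.INTER_CUBIC)); print(s)
d=cam("top"); im=cv2.cvtColor(d["img"],cv2.COLOR_BGR2HSV)
m=cv2.inRange(im,(22,110,80),(35,255,255)); m[:, :300]=0; m[:,400:]=0
cs,_=cv2.findContours(m,cv2.RETR_EXTERNAL,cv2.CHAIN_APPROX_NONE)
for c in cs:
    if cv2.contourArea(c)>100:
        r=cv2.minAreaRect(c); B=cv2.boxPoints(r); P=onz(d,B,.032); print("Y",onz(d,[r[0]],.032)[0].round(4),r[0],np.linalg.norm(np.diff(P,axis=0),axis=1).round(4), np.degrees(np.arctan2(*(P[1]-P[0])[[1,0]])),np.degrees(np.arctan2(*(P[2]-P[1])[[1,0]])))
g=cv2.inRange(im,(45,40,80),(80,255,255)); g[:,:170]=0;g[:,260:]=0
cs,_=cv2.findContours(g,cv2.RETR_EXTERNAL,cv2.CHAIN_APPROX_NONE)
for c in cs:
    if cv2.contourArea(c)>100:
        r=cv2.minAreaRect(c);B=cv2.boxPoints(r);P=onz(d,B,0);print("G",cv2.boundingRect(c),onz(d,[r[0]],0)[0],P.round(4).tolist())
E
```

```text
3.3333333333333335
2.5
Y [ 0.4397 -0.139   0.032 ] (343.917236328125, 228.4931182861328) [0.0573 0.0998 0.0573] -6.113656169914352 -95.57934310521651
Y [ 0.5715 -0.1529  0.032 ] (347.6106872558594, 179.78277587890625) [0.0578 0.1026 0.0579] -6.601730330709536 -95.94520522563445
Y [ 0.637  -0.1593  0.032 ] (349.1773376464844, 156.10574340820312) [0.0565 0.1015 0.0566] -5.705628913863453 -94.92114189964182
G (199, 206, 41, 25) [0.47686352 0.19648528 0.        ] [[0.5107, 0.2515, 0.0], [0.5092, 0.142, 0.0], [0.4433, 0.142, 0.0], [0.4447, 0.2508, 0.0]]
```

View pics/top0z.png

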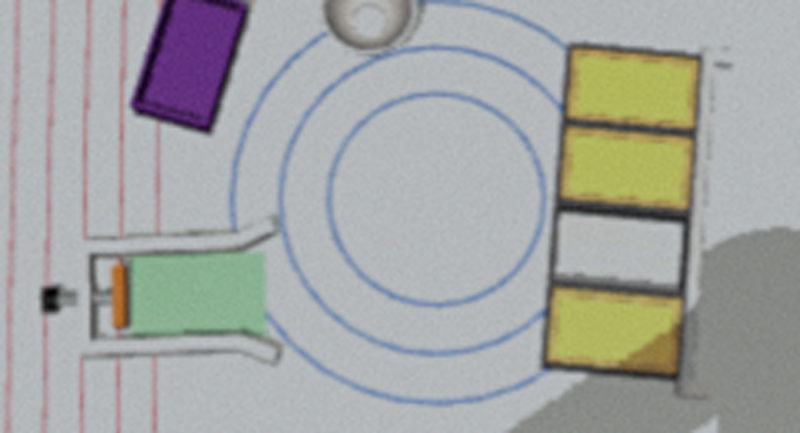

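View pics/scene0z.png

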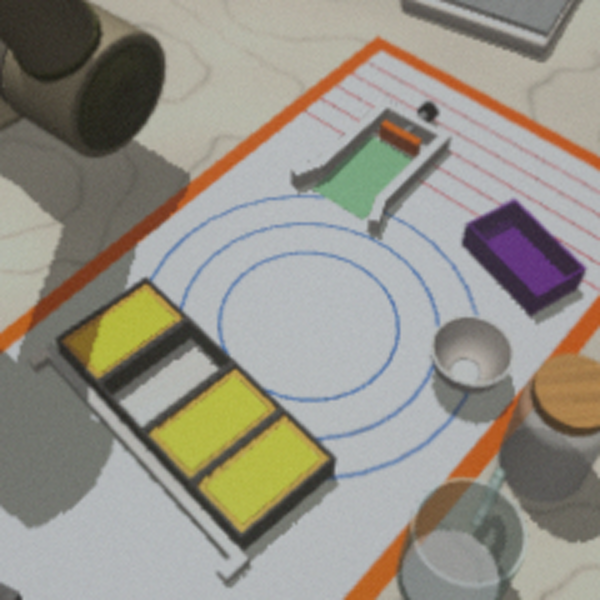

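Run:
```python
from h import *
d=cam("top"); I=d["img"].astype(float)
gr=I[:,:,1]-(I[:,:,0]+I[:,:,2])/2   # green-ness
def cross(a,idx,th):
    out=[]
    for i in range(len(a)-1):
        if (a[i]-th)*(a[i+1]-th)<0: out.append(idx[i]+(th-a[i])/(a[i+1]-a[i]))
    return out
up=[];lo=[]
for u in range(203,237):
    v=np.arange(195,242); a=gr[195:242,u]; th=np.median(gr[212:225,u])/2
    c=cross(a,v,th)
    up.append((u,c[0]));lo.append((u,c[-1]))
def fit(pts):
    P=onz(d,pts,0.)[:,:2]; l=cv2.fitLine(P.astype(np.float32),cv2.DIST_HUBER,0,1e-4,1e-4).ravel(); 
    return l
for n,p in (("far",up),("near",lo)):
    l=fit(p); print(n,l, "ang from +y", np.degrees(np.arctan2(l[0],l[1])))
hs=cv2.cvtColor(d["img"],cv2.COLOR_BGR2HSV)
o=cv2.inRange(hs,(3,130,80),(18,255,255)); o[:,:185]=0;o[:,205:]=0;o[:200]=0;o[235:]=0
c=max(cv2.findContours(o,0,1)[0],key=cv2.contourArea); r=cv2.minAreaRect(c); print("orange",r,onz(d,cv2.boxPoints(r),.024).round(4).tolist())
print("knob",onz(d,[(160+52/3.33,130+299/3.33)],.014))
print("ram",onz(d,[(271,132)],.03))
u=[onz(d,[(x,218)],0)[0,1] for x in (199,240)];print(u)
# corner outer points of tops of cheeks from zoom
for p in [(88,240),(240,234),(276,217),(82,355),(245,348),(278,362),(92,254),(92,338)]:
    print(p,onz(d,[(160+p[0]/3.333,130+p[1]/3.333)],.024)[0].round(4))
```

```text
far [ 0.02704525 -0.9996342   0.51109606  0.19997083] ang from +y 178.45023
near [ 0.02555445 -0.9996734   0.44490638  0.20477585] ang from +y 178.53568
orange ((195.5, 218.5), (17.0, 3.0), 90.0) [[0.496, 0.2608, 0.024], [0.4959, 0.2527, 0.024], [0.4499, 0.2522, 0.024], [0.45, 0.2603, 0.024]]
knob [[0.4715395 0.3122432 0.014    ]]
ram [[0.70805338 0.05201969 0.03      ]]
[np.float64(0.2511599370290208), np.float64(0.13923997849008726)]
(88, 240) [0.5181 0.2817 0.024 ]
(240, 234) [0.5212 0.1586 0.024 ]
(276, 217) [0.5348 0.1295 0.024 ]
(82, 355) [0.4248 0.2852 0.024 ]
(245, 348) [0.4288 0.1545 0.024 ]
(278, 362) [0.4172 0.1281 0.024 ]
(92, 254) [0.5066 0.2783 0.024 ]
(92, 338) [0.4384 0.2773 0.024 ]
```

>>> move_arm --motion '[[[0, 0, 0], [0, 0, 0.058], -0.4], [[0, 0, 0], [0, 0, 0.058], -0.4], [[0, 0, 0], [0, 0, 0.058], -0.4], [[0.8, -0.9, 0.05], [0, 0, 0], -0.4], [[0.8, -0.9, 0.05], [0, 0, 0], -0.4], [[0.8, -0.9, 0.05], [0, 0, 0], -0.4], [[0.8, -0.9, 0.05], [0, 0, 0], -0.4], [[0.8, -0.9, 0.05], [0, 0, 0], -0.4], [[0.8, -0.9, 0.05], [0, 0, 0], -0.4], [[0.8, -0.9, 0.05], [0, 0, 0], -0.4], [[0.8, -0.9, 0.05], [0, 0, 0], -0.4], [[0.8, -0.9, 0.05], [0, 0, 0], -0.4]]' --squeeze 30

```text
time_s: 1.25
position: [0.3085, -0.383, 0.22]
tool_rot: [[0.992, -0.125, -0.001], [-0.125, -0.992, 0.003], [-0.001, -0.003, -1.0]]
ft_force: [-0.3, -0.6, -0.2]
grip_width: 0.0257
```

```bash
cat >> h.py <<'E'
def togo(xyz,yaw=None,n=1):
    s=readout.observe(); R=s["tool_rot"]; dp=np.array(xyz)-s["position"]
    print("t",round(s["time_s"],2),"pos",s["position"].round(4),"F",s["ft_force"].round(2),"w",round(s["grip_width"],4),"tilt",R[:2,2].round(4))
    a=np.degrees(np.arctan2(-R[0,0]*0+R[1,0],R[0,0])); print("yaw",a.round(2),"tool units total",(R.T@dp/.02).round(3))
    if yaw is not None: print("rz total deg",-(yaw-a),"units",-(yaw-a)/120)
    # tilt correction
    t=np.cross(R[:,2],[0,0,-1]); print("tilt rotvec tool units",(R.T@np.degrees(t)/120).round(4))
E
python3 -c "
from h import *
togo((.5005,-.1997,.15),-5.87)"
```

```text
t 1.25 pos [ 0.3085 -0.383   0.22  ] F [-0.34 -0.61 -0.25] w 0.0257 tilt [-0.0012  0.0027]
yaw -7.17 tool units total [  8.387 -10.284   3.511]
rz total deg -1.3031473044906363 units -0.010859560870755302
tilt rotvec tool units [-0.0012  0.0007 -0.    ]
```

>>> move_arm --motion '[[[0.8, -0.95, 0.2], [0, 0, -0.003], -0.4], [[0.8, -0.95, 0.3], [0, 0, -0.003], -0.4], [[0.8, -0.95, 0.3], [0, 0, -0.003], -0.4], [[0.8, -0.95, 0.3], [0, 0, 0], -0.4], [[0.8, -0.95, 0.3], [0, 0, 0], -0.4], [[0.8, -0.95, 0.3], [0, 0, 0], -0.4], [[0.8, -0.95, 0.3], [0, 0, 0], -0.4], [[0.8, -0.95, 0.3], [0, 0, 0], -0.4], [[0.8, -0.95, 0.3], [0, 0, 0], -0.4], [[0.7, -0.8, 0.3], [0, 0, 0], -0.4], [[0.3, -0.4, 0.2], [0, 0, 0], -0.4], [[0, 0, 0], [0, 0, 0], -0.4]]'

```text
time_s: 2.25
position: [0.5029, -0.1939, 0.1549]
tool_rot: [[0.995, -0.101, -0.001], [-0.101, -0.995, 0.002], [-0.001, -0.002, -1.0]]
ft_force: [0.0, 0.8, -0.5]
grip_width: 0.0256
```

```bash
python3 -c "
from h import *
togo((.5005,-.1997,.15),-5.87)
d=cam('wrist');cv2.imwrite('pics/w1.png',d['img'])"
```

```text
t 2.25 pos [ 0.5029 -0.1939  0.1549] F [ 0.01  0.79 -0.46] w 0.0256 tilt [-0.0012  0.0022]
yaw -5.81 tool units total [-0.09   0.301  0.243]
rz total deg 0.06484760928779743 units 0.0005403967440649785
tilt rotvec tool units [-0.001   0.0007 -0.    ]
```

View pics/w1.png

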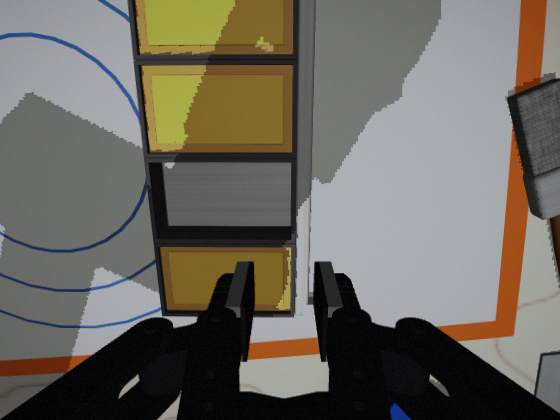

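The wrist view shows the empty tin with its rim corners at about (147,157), (297,158), (296,241) and (157,243). The rail is to the right of it.

```bash
python3 -c "
from h import *
d=cam('wrist')
im=d['img'][130:340,120:330]; cv2.imwrite('pics/w1z.png',cv2.resize(im,None,fx=2.85,fy=2.85,interpolation=cv2.INTER_CUBIC))
P=onz(d,[(147,157),(297,157.5),(296,242),(157,243)],.034);print(P.round(4),P.mean(0))
hs=cv2.cvtColor(d['img'],cv2.COLOR_BGR2HSV)
m=cv2.inRange(hs,(12,120,60),(35,255,255)); m[:, :125]=0; m[:,310:]=0; m[325:]=0
m=cv2.morphologyEx(m,cv2.MORPH_CLOSE,np.ones((5,5)))
for c in cv2.findContours(m,0,1)[0]:
  if cv2.contourArea(c)>2000:
    B=cv2.boxPoints(cv2.minAreaRect(c)); Q=onz(d,B,.032); print(B.round(0).tolist(),Q.mean(0).round(4),np.linalg.norm(np.diff(Q,axis=0),axis=1).round(4))
"
```

```text
[[ 0.5451 -0.0993  0.034 ]
 [ 0.5337 -0.2065  0.034 ]
 [ 0.4687 -0.1999  0.034 ]
 [ 0.4785 -0.0928  0.034 ]] [ 0.5065038  -0.14962564  0.034     ]
[[159.0, 246.0], [289.0, 246.0], [289.0, 309.0], [159.0, 309.0]] [ 0.442  -0.1393  0.032 ] [0.1016 0.0566 0.108 ]
[[140.0, 151.0], [140.0, 64.0], [291.0, 64.0], [291.0, 151.0]] [ 0.5731 -0.153   0.032 ] [0.0593 0.102  0.0586]
[[134.0, 0.0], [292.0, 0.0], [292.0, 53.0], [134.0, 53.0]] [ 0.6252 -0.1593  0.032 ] [0.1023 0.032  0.106 ]
```

View pics/w1z.png

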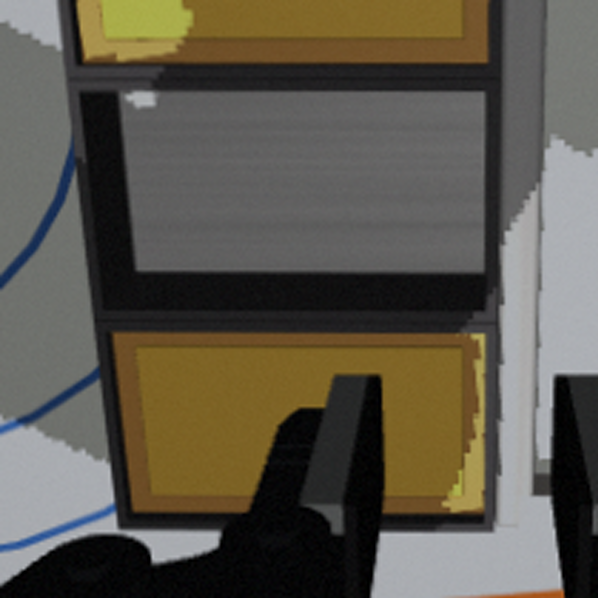

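```bash
python3 -c "
from h import *
d=cam('wrist')
print(onz(d,[(293,200),(292,157),(293,242)],.034).round(4))
togo((.501,-.2005,.05),-5.87)
"
```

```text
[[ 0.502  -0.2016  0.034 ]
 [ 0.5341 -0.2039  0.034 ]
 [ 0.4685 -0.1985  0.034 ]]
t 2.4 pos [ 0.5019 -0.196   0.156 ] F [-0.33 -0.08 -0.02] w 0.0254 tilt [-0.0002  0.0009]
yaw -5.95 tool units total [-0.02   0.234  5.297]
rz total deg -0.08491158554788569 units -0.0007075965462323807
tilt rotvec tool units [-0.0004  0.0001 -0.    ]
```

>>> move_arm --motion '[[[0, 0.25, 0.6], [0, 0, 0], -0.4], [[0, 0, 0.8], [0, 0, 0], -0.4], [[0, 0, 0.8], [0, 0, 0], -0.4], [[0, 0, 0.8], [0, 0, 0], -0.4], [[0, 0, 0.8], [0, 0, 0], -0.4], [[0, 0, 0.8], [0, 0, 0], -0.4], [[0, 0, 0.5], [0, 0, 0], -0.4], [[0, 0, 0], [0, 0, 0], -0.4], [[0, 0, 0], [0, 0, 0], -0.4]]'

```text
time_s: 3.15
position: [0.4969, -0.2133, 0.0557]
tool_rot: [[0.993, -0.118, 0.007], [-0.118, -0.993, -0.007], [0.008, 0.006, -1.0]]
ft_force: [-0.8, -0.6, 0.2]
grip_width: 0.0257
```

```bash
python3 -c "
from h import *
togo((.5013,-.201,.018),-5.87)
d=cam('wrist');cv2.imwrite('pics/w2.png',d['img'])
"
```

```text
t 3.15 pos [ 0.4969 -0.2133  0.0557] F [-0.85 -0.63  0.23] w 0.0257 tilt [ 0.0073 -0.007 ]
yaw -6.78 tool units total [ 0.13  -0.646  1.884]
rz total deg -0.9087952452234775 units -0.007573293710195646
tilt rotvec tool units [ 0.0029 -0.0039 -0.    ]
```

View pics/w2.png

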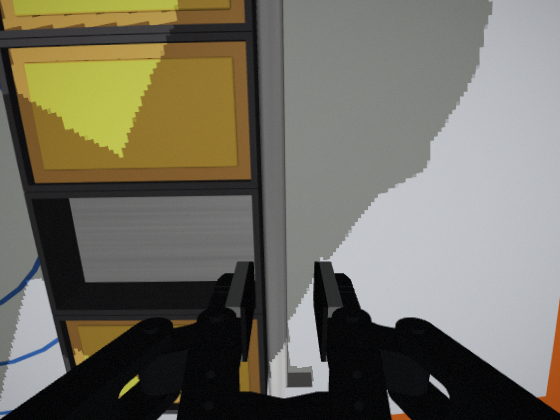

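>>> move_arm --motion '[[[0.1, -0.4, 0.2], [0.003, -0.004, -0.004], -0.4], [[0.05, -0.2, 0.2], [0, 0, -0.003], -0.4], [[0, 0, 0], [0, 0, 0], -0.4], [[0, 0, 0], [0, 0, 0], -0.4]]'

```text
time_s: 3.53
position: [0.5024, -0.202, 0.0499]
tool_rot: [[0.995, -0.103, 0.003], [-0.103, -0.995, -0.002], [0.003, 0.002, -1.0]]
ft_force: [0.2, 0.2, -0.5]
grip_width: 0.0256
```

```bash
python3 -c "
from h import *
togo((.5013,-.201,.018),-5.87)
"
```

```text
t 3.53 pos [ 0.5024 -0.202   0.0499] F [ 0.17  0.18 -0.49] w 0.0256 tilt [ 0.0031 -0.002 ]
yaw -5.91 tool units total [-0.067 -0.045  1.593]
rz total deg -0.040845794577520245 units -0.0003403816214793354
tilt rotvec tool units [ 0.0008 -0.0016  0.    ]
```

>>> move_arm --motion '[[[-0.05, 0, 0.3], [0, -0.001, 0], -0.4], [[0, -0.03, 0.3], [0, 0, 0], -0.4], [[0, 0, 0], [0, 0, 0], -0.4], [[0, 0, 0], [0, 0, 0], -0.4]]'

```text
time_s: 3.87
position: [0.5017, -0.2009, 0.037]
tool_rot: [[0.995, -0.102, 0.001], [-0.102, -0.995, -0.002], [0.002, 0.002, -1.0]]
ft_force: [-0.4, 0.2, 0.1]
grip_width: 0.0252
```

```bash
python3 -c "
from h import *
togo((.5013,-.201,.018),-5.87)
d=cam('wrist');cv2.imwrite('pics/w3.png',d['img'])
"
```

```text
t 3.87 pos [ 0.5017 -0.2009  0.037 ] F [-0.44  0.21  0.12] w 0.0252 tilt [ 0.0014 -0.0024]
yaw -5.85 tool units total [-0.021  0.005  0.95 ]
rz total deg 0.017443798496418417 units 0.00014536498747015348
tilt rotvec tool units [ 0.0011 -0.0008 -0.    ]
```

View pics/w3.png

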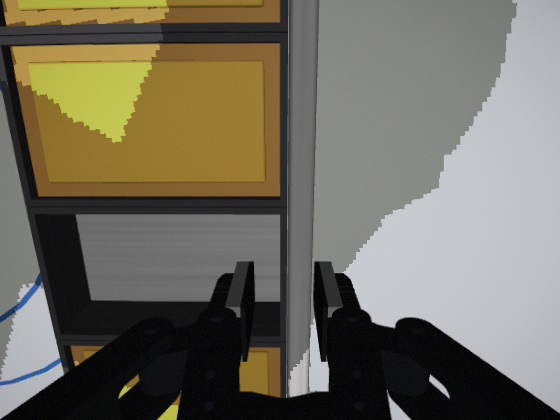

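>>> move_arm --motion '[[[-0.02, 0, 0.3], [0.001, -0.001, 0], -0.4], [[0, 0, 0.3], [0, 0, 0], -0.4], [[0, 0, 0.2], [0, 0, 0], -0.4], [[0, 0, 0], [0, 0, 0], -0.4], [[0, 0, 0], [0, 0, 0], -0.4]]'

```text
time_s: 4.33
position: [0.5011, -0.2011, 0.0191]
tool_rot: [[0.995, -0.102, -0.001], [-0.102, -0.995, 0.0], [-0.001, -0.0, -1.0]]
ft_force: [-0.6, -0.7, -0.0]
grip_width: 0.0256
```

```bash
python3 -c "
from h import *
togo((.5013,-.201,.018),-5.87)
d=cam('wrist');cv2.imwrite('pics/w4.png',d['img'])
print(proj(d,[readout.observe()['position']]))
"
```

```text
t 4.33 pos [ 0.5011 -0.2011  0.0191] F [-0.59 -0.72 -0.04] w 0.0256 tilt [-0.001   0.0004]
yaw -5.87 tool units total [ 0.009 -0.004  0.053]
rz total deg -0.004003955378831137 units -3.3366294823592804e-05
tilt rotvec tool units [-0.0002  0.0005 -0.    ]
[[285.04870941 281.64161706]]
```

View pics/w4.png

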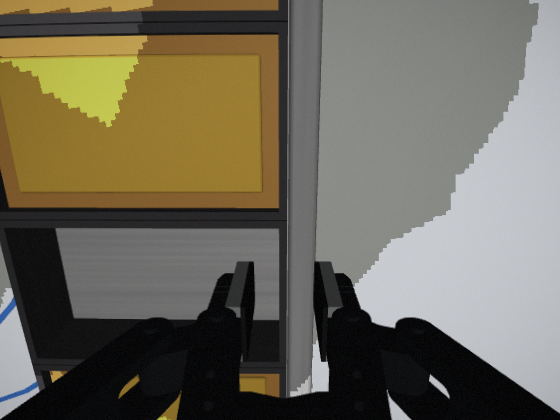

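>>> move_arm --motion '[[[0, 0, 0], [0, 0, 0], -1], [[0, 0, 0], [0, 0, 0], -1], [[0, 0, 0], [0, 0, 0], -1], [[0, 0, 0], [0, 0, 0], -1], [[0, 0, 0], [0, 0, 0], -1], [[0, 0, 0], [0, 0, 0], -1]]' --squeeze 30

```text
time_s: 4.88
position: [0.5012, -0.2012, 0.0195]
tool_rot: [[0.995, -0.102, -0.0], [-0.102, -0.995, -0.0], [-0.0, 0.0, -1.0]]
ft_force: [0.9, -0.5, -1.4]
grip_width: 0.0021
```

```bash
python3 -c "
from h import *
togo((.5011+.14*.1023,-.2011+.14*.9947,.018),-5.87)
d=cam('wrist');cv2.imwrite('pics/w5.png',d['img'])
"
```

```text
t 4.88 pos [ 0.5012 -0.2012  0.0195] F [ 0.87 -0.51 -1.4 ] w 0.0021 tilt [-0.0004 -0.0002]
yaw -5.87 tool units total [-7.000e-03 -7.003e+00  7.200e-02]
rz total deg 0.003198096523959748 units 2.6650804366331233e-05
tilt rotvec tool units [ 0.0001  0.0002 -0.    ]
```

View pics/w5.png

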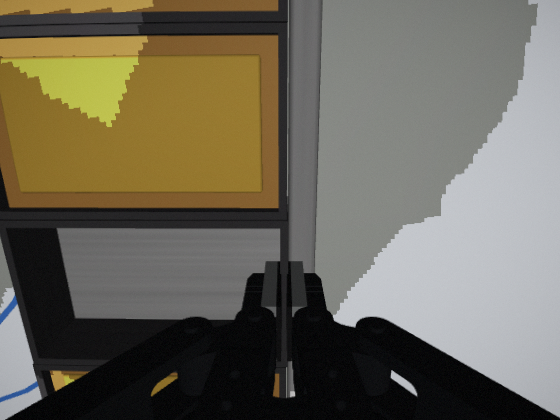

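>>> move_arm --motion '[[[0, -0.1, 0], [0, 0, 0], -1], [[0, -0.2, 0], [0, 0, 0], -1], [[0, -0.2, 0], [0, 0, 0], -1], [[0, -0.2, 0], [0, 0, 0], -1], [[0, -0.2, 0], [0, 0, 0], -1]]'

```text
time_s: 5.35
position: [0.5032, -0.1824, 0.0195]
tool_rot: [[0.995, -0.103, -0.0], [-0.103, -0.995, -0.001], [-0.0, 0.001, -1.0]]
ft_force: [0.0, -0.4, -1.1]
grip_width: 0.0022
```

```bash
python3 -c "
from h import *
togo((.5011+.14*.1023,-.2011+.14*.9947,.019),-5.87)
d=cam('wrist');cv2.imwrite('pics/w6.png',d['img'])
"
```

```text
t 5.35 pos [ 0.5032 -0.1824  0.0195] F [ 0.04 -0.37 -1.09] w 0.0022 tilt [-0.0003 -0.0007]
yaw -5.91 tool units total [-0.013 -6.058  0.02 ]
rz total deg -0.03882572050257593 units -0.00032354767085479943
tilt rotvec tool units [ 0.0004  0.0001 -0.    ]
```

View pics/w6.png

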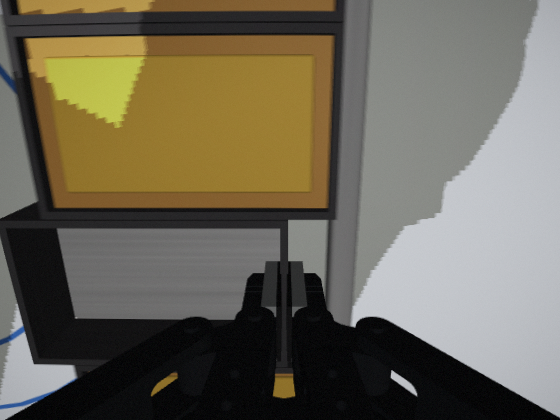

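>>> move_arm --motion '[[[0, -0.25, 0.02], [0, 0, 0], -1], [[0, -0.25, 0], [0, 0, 0], -1], [[0, -0.25, 0], [0, 0, 0], -1], [[0, -0.25, 0], [0, 0, 0], -1], [[0, -0.25, 0], [0, 0, 0], -1], [[0, -0.25, 0], [0, 0, 0], -1], [[0, -0.25, 0], [0, 0, 0], -1], [[0, -0.25, 0], [0, 0, 0], -1]]'

```text
time_s: 6.07
position: [0.5078, -0.1379, 0.0193]
tool_rot: [[0.995, -0.102, 0.0], [-0.102, -0.995, -0.001], [0.0, 0.001, -1.0]]
ft_force: [-1.2, -0.9, -0.2]
grip_width: 0.0021
```

```bash
python3 -c "
from h import *
togo((.5011+.14*.1023,-.2011+.14*.9947,.019),-5.87)
"
```

```text
t 6.07 pos [ 0.5078 -0.1379  0.0193] F [-1.2  -0.87 -0.21] w 0.0021 tilt [ 0.    -0.001]
yaw -5.86 tool units total [-0.01  -3.821  0.01 ]
rz total deg 0.009544945305796304 units 7.954121088163587e-05
tilt rotvec tool units [ 0.0005 -0.0001 -0.    ]
```

Straight and with little force. I'll continue until it's well clear.

>>> move_arm --motion '[[[0, -0.3, 0], [0, 0, 0], -1], [[0, -0.3, 0], [0, 0, 0], -1], [[0, -0.3, 0], [0, 0, 0], -1], [[0, -0.3, 0], [0, 0, 0], -1], [[0, -0.3, 0], [0, 0, 0], -1], [[0, -0.3, 0], [0, 0, 0], -1], [[0, -0.3, 0], [0, 0, 0], -1], [[0, -0.3, 0], [0, 0, 0], -1], [[0, -0.3, 0], [0, 0, 0], -1], [[0, -0.3, 0], [0, 0, 0], -1], [[0, -0.3, 0], [0, 0, 0], -1], [[0, -0.3, 0], [0, 0, 0], -1]]'

```text
time_s: 7.07
position: [0.5158, -0.0583, 0.0193]
tool_rot: [[0.995, -0.102, 0.0], [-0.102, -0.995, -0.001], [0.0, 0.001, -1.0]]
ft_force: [-0.8, -0.9, -0.7]
grip_width: 0.0016
```

```bash
python3 -c "
from h import *
togo((.5011+.14*.1023,-.2011+.14*.9947,.019),-5.87)
for n in ('top','wrist'):
  d=cam(n);cv2.imwrite(f'pics/{n}7.png',d['img'])
"
```

```text
t 7.07 pos [ 0.5158 -0.0583  0.0193] F [-0.77 -0.88 -0.67] w 0.0016 tilt [ 0.     -0.0011]
yaw -5.86 tool units total [-0.003  0.176  0.015]
rz total deg 0.01289262396168489 units 0.00010743853301404075
tilt rotvec tool units [ 0.0005 -0.0001  0.    ]
```

View pics/top7.png

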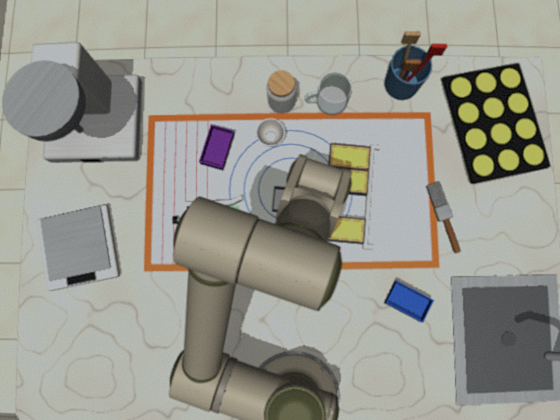

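View pics/wrist7.png

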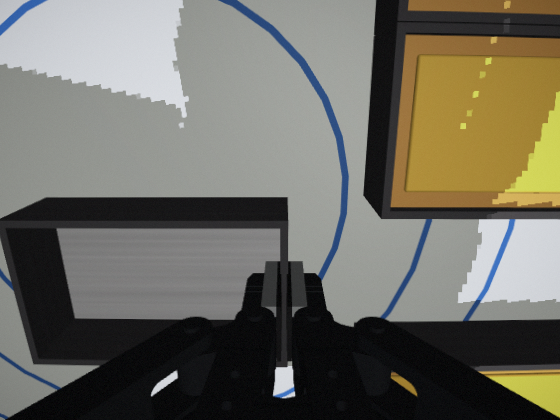

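The wrist view shows the tin 143 mm out of the row with a clear gap, and the filled tins haven't moved. Next I'll work out where the tin sits in the grip from its rim corners and set waypoints to the dock.

```bash
python3 -c "
from h import *
d=cam('wrist'); s=readout.observe()
im=d['img'][190:380,0:310]; cv2.imwrite('pics/w7z.png',cv2.resize(im,None,fx=2.58,fy=2.58,interpolation=cv2.INTER_CUBIC))
P=onz(d,[(288,224),(288,364),(36,362),(2,223)],.034);print(P.round(4),np.linalg.norm(np.diff(P,axis=0),axis=1).round(4),P.mean(0))
R=s['tool_rot'];print('centre in tool',((P.mean(0)-s['position'])@R).round(4))
print('rear mid in tool',((P[:2].mean(0)-s['position'])@R).round(4))
"
```

```text
[[ 0.5472 -0.062   0.034 ]
 [ 0.485  -0.056   0.034 ]
 [ 0.4953  0.0513  0.034 ]
 [ 0.5581  0.0443  0.034 ]] [0.0625 0.1077 0.0632] [ 0.52141091 -0.00560074  0.034     ]
centre in tool [ 0.0003 -0.053  -0.0148]
rear mid in tool [ 0.0004  0.0007 -0.0147]
```

View pics/w7z.png

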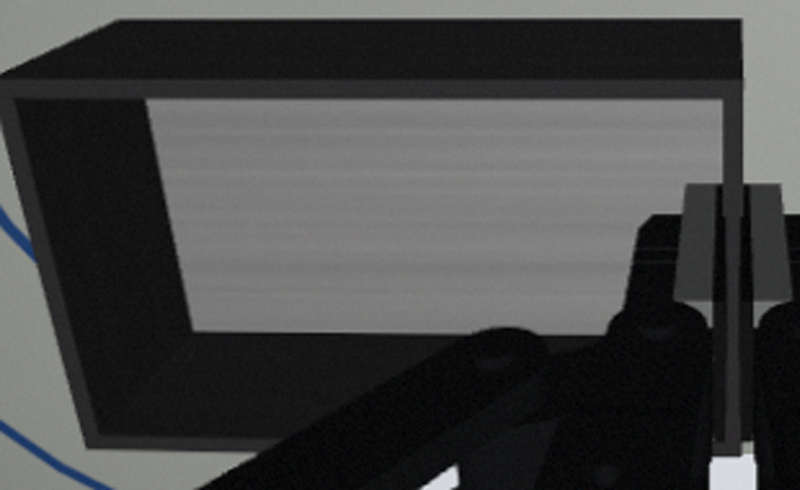

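>>> move_arm --motion '[[[-0.08, -0.2, 0], [0, 0, -0.006], -1], [[-0.13, -0.26, 0], [0, 0, -0.006], -1], [[-0.13, -0.26, 0], [0, 0, -0.006], -1], [[-0.13, -0.26, 0], [0, 0, -0.006], -1], [[-0.13, -0.26, 0], [0, 0, -0.006], -1], [[-0.13, -0.26, 0], [0, 0, -0.006], -1], [[-0.13, -0.26, 0], [0, 0, -0.006], -1], [[-0.13, -0.26, 0], [0, 0, -0.006], -1], [[-0.13, -0.26, 0], [0, 0, -0.006], -1], [[-0.13, -0.2, 0], [0, 0, -0.005], -1], [[-0.1, -0.1, 0], [0, 0, 0], -1], [[0, 0, 0], [0, 0, 0], -1]]' --squeeze 40

```text
time_s: 8.22
position: [0.4881, -0.0009, 0.0193]
tool_rot: [[0.999, 0.035, 0.001], [0.035, -0.999, -0.001], [0.001, 0.001, -1.0]]
ft_force: [-0.2, -1.1, -0.4]
grip_width: 0.0022
```

```bash
python3 -c "
from h import *
togo((.4805,.0165,.019),1.5)
for n in ('scene','top','wrist'):
  d=cam(n);cv2.imwrite(f'pics/{n}8.png',d['img'])
  if n=='scene':
    im=d['img'][100:310,220:420]; cv2.imwrite('pics/s8z.png',cv2.resize(im,None,fx=2.85,fy=2.85,interpolation=cv2.INTER_CUBIC))
"
```

```text
t 8.22 pos [ 0.4881 -0.0009  0.0193] F [-0.24 -1.07 -0.38] w 0.0022 tilt [ 0.001  -0.0013]
yaw 2.02 tool units total [-0.348 -0.884  0.014]
rz total deg 0.5214348562265299 units 0.004345290468554416
tilt rotvec tool units [ 0.0006 -0.0004 -0.    ]
```

View pics/scene8.png

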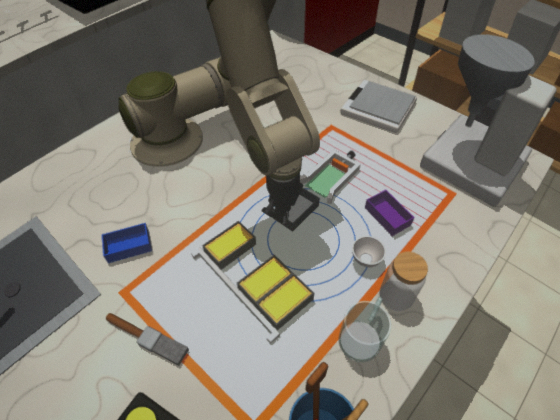

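View pics/wrist8.png

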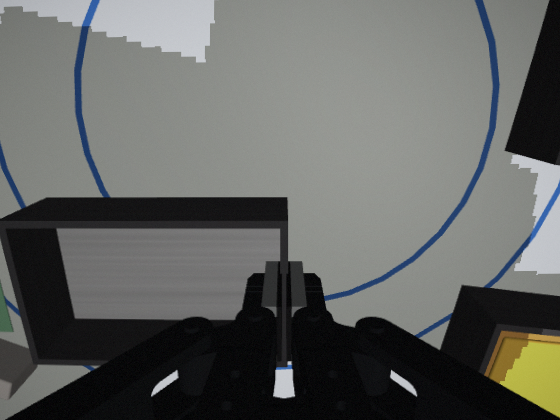

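View pics/top8.png

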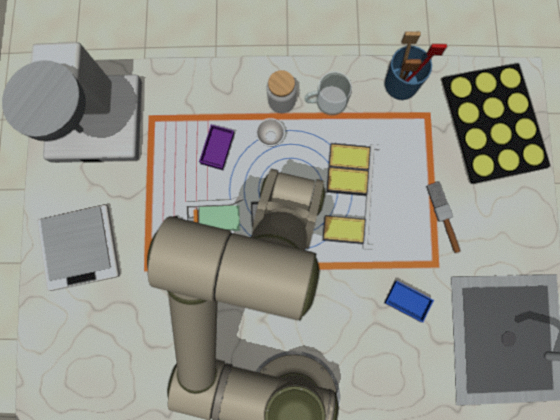

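View pics/s8z.png

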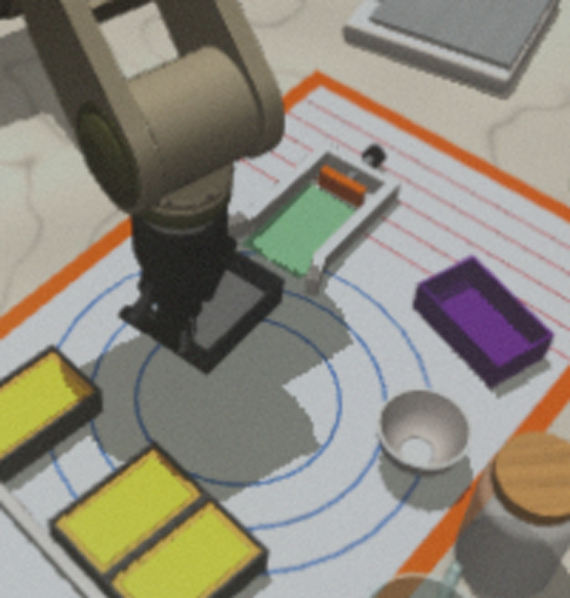

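```bash
python3 -c "
from h import *
d=cam('wrist')
print('green corner',onz(d,[(12,331),(1,265)],0).round(4),'cheek tip',onz(d,[(36,365),(20,395)],.0).round(4))
d=cam('scene')
# dock pts predicted from top-estimate
a=np.array([-.0263,.99965]);n=np.array([.99965,.0263]);o=np.array([.4766,.1965])
for w in (-.035,.035):
  for y in (-.035,.045): 
    for z in (0,.024): p=o+a*y+n*w; q=proj(d,[[*p,z]])[0]; print(w,y,z,((q-[220,100])*2.85).round(0))
"
```

```text
green corner [[0.4425 0.1406 0.    ]
 [0.481  0.1383 0.    ]] cheek tip [[0.4211 0.1316 0.    ]
 [0.3993 0.1452 0.    ]]
-0.035 -0.035 0 [255. 233.]
-0.035 -0.035 0.024 [256. 216.]
-0.035 0.045 0 [304. 189.]
-0.035 0.045 0.024 [306. 171.]
0.035 -0.035 0 [313. 267.]
0.035 -0.035 0.024 [315. 251.]
0.035 0.045 0 [361. 221.]
0.035 0.045 0.024 [364. 204.]
```

```bash
python3 -c "
from h import *
d=cam('scene')
hs=cv2.cvtColor(d['img'],cv2.COLOR_BGR2HSV)
g=cv2.inRange(hs,(45,40,60),(85,255,255)); g[:140]=0;g[220:]=0;g[:,:290]=0;g[:,370:]=0
c=max(cv2.findContours(g,0,1)[0],key=cv2.contourArea)
print(cv2.approxPolyDP(c,3,True)[:,0].tolist())
P=onz(d,cv2.approxPolyDP(c,3,True)[:,0],0);print(P.round(4).tolist())
P=onz(d,cv2.approxPolyDP(c,3,True)[:,0],0.024);print('24',P.round(4).tolist())
im=d['img'][140:220,290:370]; cv2.imwrite('pics/s9z.png',cv2.resize(im,None,fx=7,fy=7,interpolation=cv2.INTER_CUBIC))
"
```

```text
[[330, 165], [305, 185], [326, 196], [343, 174]]
[[0.4451, 0.251, 0.0], [0.4412, 0.1424, 0.0], [0.5094, 0.1493, 0.0], [0.4947, 0.2469, 0.0]]
24 [[0.4583, 0.2303, 0.024], [0.4545, 0.1249, 0.024], [0.5207, 0.1316, 0.024], [0.5064, 0.2263, 0.024]]
```

View pics/s9z.png

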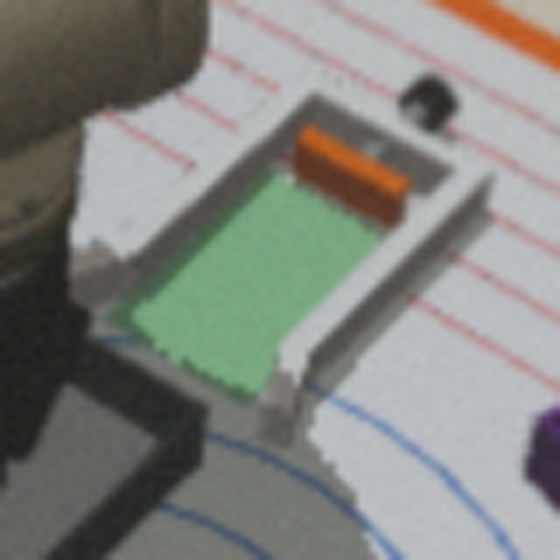

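>>> move_arm --motion '[[[-0.1, -0.2, 0], [0, 0, 0.002], -1], [[-0.1, -0.2, 0], [0, 0, 0.002], -1], [[-0.1, -0.2, 0], [0, 0, 0], -1], [[-0.06, -0.15, 0], [0, 0, 0], -1], [[0, -0.1, 0], [0, 0, 0], -1], [[0, 0, 0], [0, 0, 0], -1]]'

```text
time_s: 9.02
position: [0.481, 0.0159, 0.0194]
tool_rot: [[1.0, 0.024, 0.003], [0.024, -1.0, -0.003], [0.003, 0.003, -1.0]]
ft_force: [0.7, -0.5, 0.2]
grip_width: 0.0015
```

```bash
python3 -c "
from h import *
togo((.4803,.0265,.019),1.5)
d=cam('wrist');cv2.imwrite(f'pics/w10.png',d['img'])
"
```

```text
t 9.02 pos [0.481  0.0159 0.0194] F [ 0.75 -0.46  0.16] w 0.0015 tilt [ 0.0033 -0.0027]
yaw 1.39 tool units total [-0.023 -0.53   0.019]
rz total deg -0.1119479199598723 units -0.0009328993329989359
tilt rotvec tool units [ 0.0013 -0.0016 -0.    ]
```

View pics/w10.png

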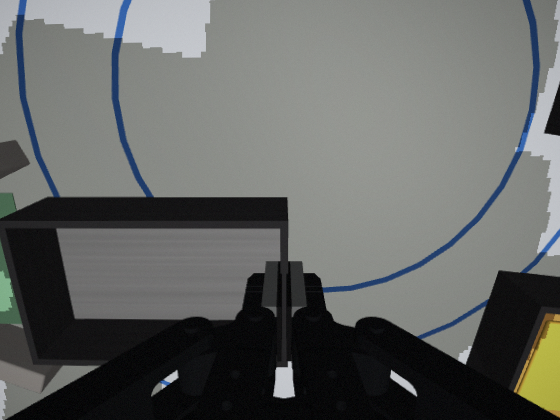

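```bash
python3 -c "
from h import *
d=cam('wrist')
im=d['img'][120:420,0:110]; cv2.imwrite('pics/w10z.png',cv2.resize(im,None,fx=2,fy=2,interpolation=cv2.INTER_CUBIC))
I=d['img'].astype(int); g=(I[:,:,1]-(I[:,:,0]+I[:,:,2])//2)>12
for v in (192,193,194,195,197,200,205,210,300,310,318,321,323,324,326): print(v,np.where(g[v,:40])[0][[0,-1]] if g[v,:40].any() else None,end=' ')
print(onz(d,[(14,193),(21,323)],0).round(4))
print('tips top z24',onz(d,[(29,163),(17,141)],.024).round(4),'z0',onz(d,[(29,163)],0).round(4))
"
```

```text
192 None 193 [ 0 11] 194 [ 0 12] 195 [ 0 12] 197 [ 0 12] 200 [ 0 13] 205 [ 0 14] 210 [ 0 15] 300 [ 0 15] 310 [ 0 18] 318 [ 0 20] 321 [ 0 21] 323 [ 0 21] 324 None 326 None [[0.5122 0.1413 0.    ]
 [0.442  0.152  0.    ]]
tips top z24 [[0.5312 0.1148 0.024 ]
 [0.5395 0.118  0.024 ]] z0 [[0.5264 0.1316 0.    ]]
```

View pics/w10z.png

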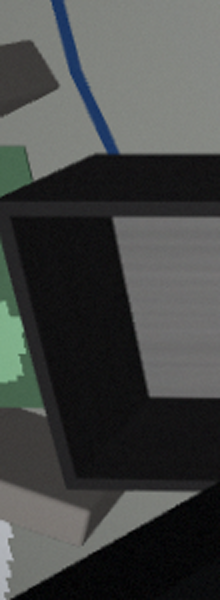

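>>> move_arm --motion '[[[-0.06, -0.1, 0.01], [0.001, -0.001, -0.001], -1], [[0, -0.15, 0], [0, 0, 0], -1], [[0, -0.15, 0], [0, 0, 0], -1], [[0, -0.15, 0], [0, 0, 0], -1], [[0, -0.15, 0], [0, 0, 0], -1], [[0, -0.15, 0], [0, 0, 0], -1]]'

```text
time_s: 9.62
position: [0.4797, 0.0332, 0.0193]
tool_rot: [[1.0, 0.026, 0.001], [0.026, -1.0, -0.001], [0.001, 0.001, -1.0]]
ft_force: [0.4, -2.0, 0.8]
grip_width: 0.0018
```

```bash
python3 -c "
from h import *
togo((.4795,.0465,.019),1.5)
d=cam('wrist');cv2.imwrite(f'pics/w11.png',d['img'])
"
```

```text
t 9.62 pos [0.4797 0.0332 0.0193] F [ 0.35 -2.02  0.77] w 0.0018 tilt [ 0.0014 -0.0011]
yaw 1.47 tool units total [ 0.008 -0.663  0.014]
rz total deg -0.030238261835832336 units -0.0002519855152986028
tilt rotvec tool units [ 0.0005 -0.0007  0.    ]
```

View pics/w11.png

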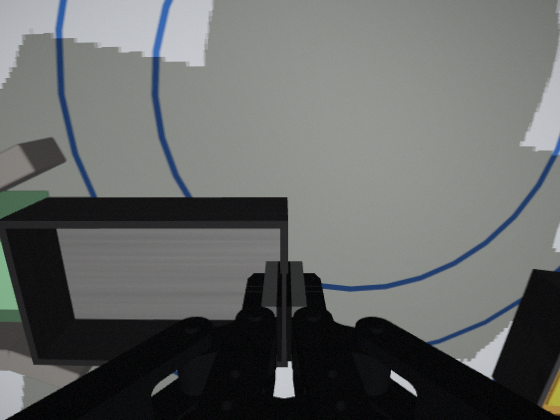

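```bash
python3 -c "
from h import *
d=cam('wrist'); I=d['img'].astype(int)
im=d['img'][180:340,0:110]; cv2.imwrite('pics/w11z.png',cv2.resize(im,None,fx=4,fy=4,interpolation=cv2.INTER_CUBIC))
P=onz(d,[(20,192),(20,319),(60,198),(270,198)],0); print(P.round(4))
a=np.array([.99966,.0262]); print('lat',(P[:,:2]@a).round(4), 'mid dock',(P[:2,:2]@a).mean(),'tin',(P[2:,:2]@a).mean()-.033)
"
```

```text
[[0.5111 0.1563 0.    ]
 [0.4427 0.17   0.    ]
 [0.5087 0.1378 0.    ]
 [0.5113 0.0413 0.    ]]
lat [0.5151 0.447  0.5122 0.5122] mid dock 0.48101106847019026 tin 0.4791836022235024
```

View pics/w11z.png

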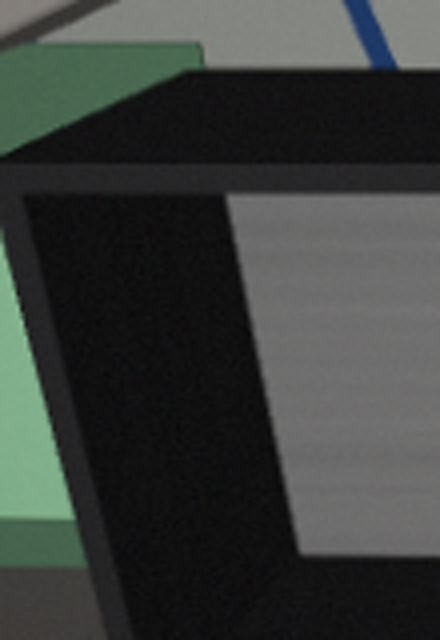

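>>> move_arm --motion '[[[0.06, -0.1, 0], [0, 0, 0], -1], [[0, -0.12, 0], [0, 0, 0], -1], [[0, -0.12, 0], [0, 0, 0], -1], [[0, -0.12, 0], [0, 0, 0], -1], [[0, -0.12, 0], [0, 0, 0], -1], [[0, -0.12, 0], [0, 0, 0], -1]]'

```text
time_s: 10.22
position: [0.4806, 0.0485, 0.0193]
tool_rot: [[1.0, 0.026, 0.001], [0.026, -1.0, -0.001], [0.001, 0.001, -1.0]]
ft_force: [-0.6, -1.0, 1.1]
grip_width: 0.0017
```

```bash
python3 -c "
from h import *
togo((.4800,.0665,.019),1.5)
d=cam('wrist');cv2.imwrite(f'pics/w12.png',d['img'])
im=d['img'][130:340,0:270]; cv2.imwrite('pics/w12z.png',cv2.resize(im,None,fx=2.8,fy=2.8,interpolation=cv2.INTER_CUBIC))
"
```

```text
t 10.22 pos [0.4806 0.0485 0.0193] F [-0.56 -1.    1.13] w 0.0017 tilt [ 0.0013 -0.0011]
yaw 1.48 tool units total [-0.006 -0.901  0.014]
rz total deg -0.020249210014249952 units -0.00016874341678541627
tilt rotvec tool units [ 0.0005 -0.0006 -0.    ]
```

View pics/w12z.png

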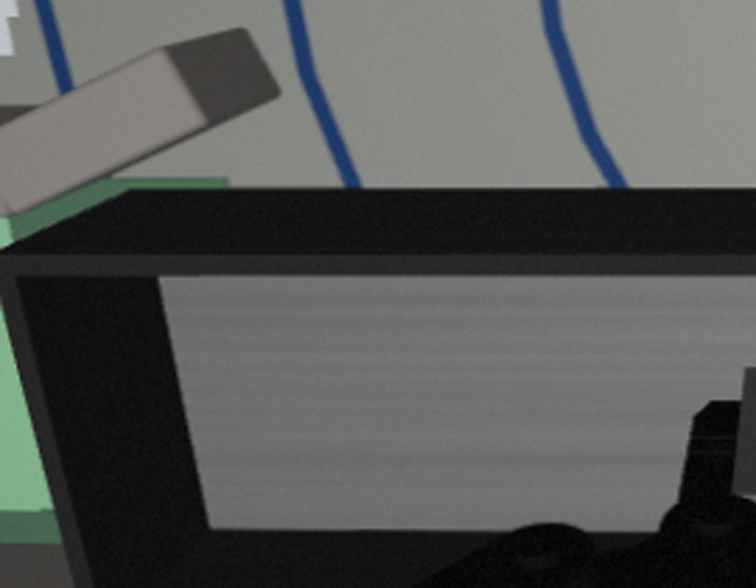

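>>> move_arm --motion '[[[0, -0.1, 0], [0, 0, 0], -1], [[0, -0.1, 0], [0, 0, 0], -1], [[0, -0.1, 0], [0, 0, 0], -1], [[0, -0.1, 0], [0, 0, 0], -1], [[0, -0.1, 0], [0, 0, 0], -1], [[0, -0.1, 0], [0, 0, 0], -1], [[0, -0.1, 0], [0, 0, 0], -1], [[0, -0.1, 0], [0, 0, 0], -1]]'

```text
time_s: 10.93
position: [0.4801, 0.0663, 0.0193]
tool_rot: [[1.0, 0.026, 0.001], [0.026, -1.0, -0.001], [0.001, 0.001, -1.0]]
ft_force: [-0.2, -1.2, 1.8]
grip_width: 0.0014
```

```bash
python3 -c "
from h import *
togo((.4792,.1,.019),1.5)
d=cam('wrist');cv2.imwrite(f'pics/w13.png',d['img'])
im=d['img'][130:340,0:270]; cv2.imwrite('pics/w13z.png',cv2.resize(im,None,fx=2.8,fy=2.8,interpolation=cv2.INTER_CUBIC))
"
```

```text
t 10.93 pos [0.4801 0.0663 0.0193] F [-0.24 -1.21  1.83] w 0.0014 tilt [ 0.0013 -0.001 ]
yaw 1.49 tool units total [-1.000e-03 -1.684e+00  1.300e-02]
rz total deg -0.013982988051876033 units -0.00011652490043230028
tilt rotvec tool units [ 0.0005 -0.0006  0.    ]
```

View pics/w13z.png

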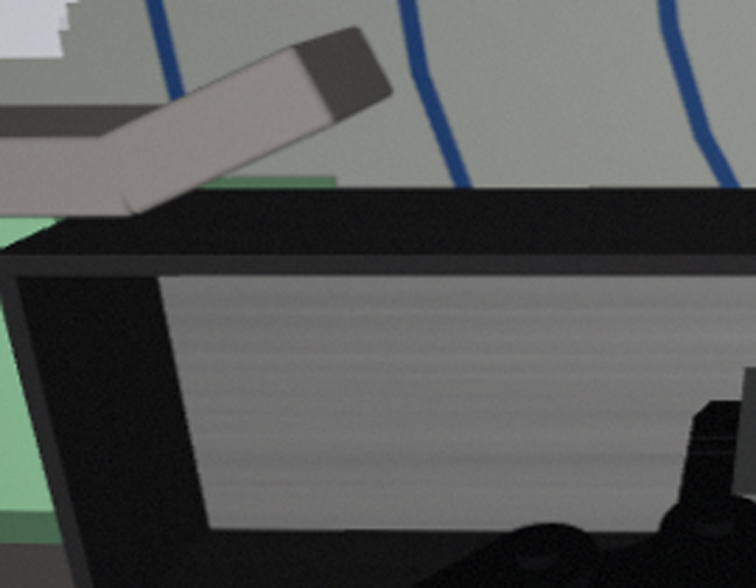

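>>> move_arm --motion '[[[0, -0.15, -0.01], [0, 0, 0], -1], [[0, -0.15, 0], [0, 0, 0], -1], [[0, -0.15, 0], [0, 0, 0], -1], [[0, -0.15, 0], [0, 0, 0], -1], [[0, -0.15, 0], [0, 0, 0], -1], [[0, -0.15, 0], [0, 0, 0], -1], [[0, -0.15, 0], [0, 0, 0], -1], [[0, -0.15, 0], [0, 0, 0], -1], [[0, -0.15, 0], [0, 0, 0], -1], [[0, -0.15, 0], [0, 0, 0], -1]]'

```text
time_s: 11.82
position: [0.4789, 0.0997, 0.0193]
tool_rot: [[1.0, 0.026, 0.001], [0.026, -1.0, -0.001], [0.001, 0.001, -1.0]]
ft_force: [-0.3, -0.8, -0.4]
grip_width: 0.002
```

```bash
python3 -c "
from h import *
togo((.4786,.125,.019),1.5)
"
```

```text
t 11.82 pos [0.4789 0.0997 0.0193] F [-0.28 -0.85 -0.36] w 0.002 tilt [ 0.0006 -0.0007]
yaw 1.48 tool units total [ 0.016 -1.264  0.014]
rz total deg -0.022381242045610872 units -0.0001865103503800906
tilt rotvec tool units [ 0.0004 -0.0003  0.    ]
```

>>> move_arm --motion '[[[0.01, -0.15, 0], [0, 0, 0], -1], [[0, -0.15, 0], [0, 0, 0], -1], [[0, -0.15, 0], [0, 0, 0], -1], [[0, -0.15, 0], [0, 0, 0], -1], [[0, -0.15, 0], [0, 0, 0], -1], [[0, -0.15, 0], [0, 0, 0], -1], [[0, -0.15, 0], [0, 0, 0], -1], [[0, -0.15, 0], [0, 0, 0], -1], [[0, -0.15, 0], [0, 0, 0], -1]]'

```text
time_s: 12.57
position: [0.4783, 0.1297, 0.0193]
tool_rot: [[1.0, 0.026, 0.001], [0.026, -1.0, -0.001], [0.001, 0.001, -1.0]]
ft_force: [-0.4, -1.9, 0.7]
grip_width: 0.0016
```

```bash
python3 -c "
from h import *
togo((.478,.1435,.019),1.5)
d=cam('wrist');cv2.imwrite(f'pics/w14.png',d['img'])
"
```

```text
t 12.57 pos [0.4783 0.1297 0.0193] F [-0.43 -1.95  0.68] w 0.0016 tilt [ 0.0006 -0.0008]
yaw 1.48 tool units total [ 0.003 -0.689  0.015]
rz total deg -0.02028184808018718 units -0.00016901540066822652
tilt rotvec tool units [ 0.0004 -0.0003  0.    ]
```

View pics/w14.png

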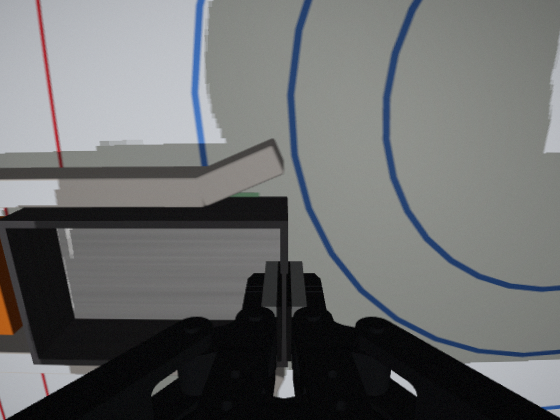

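>>> move_arm --motion '[[[0, -0.08, 0], [0, 0, 0], -1], [[0, -0.08, 0], [0, 0, 0], -1], [[0, -0.08, 0], [0, 0, 0], -1], [[0, -0.06, 0], [0, 0, 0], -1]]'

```text
time_s: 12.95
position: [0.4781, 0.1368, 0.0193]
tool_rot: [[1.0, 0.026, 0.001], [0.026, -1.0, -0.001], [0.001, 0.001, -1.0]]
ft_force: [0.0, -1.4, 0.8]
grip_width: 0.0016
```

```bash
python3 -c "
from h import *
togo((.478,.1435,.019),1.5)
d=cam('wrist');im=d['img'][190:380,0:120]; cv2.imwrite('pics/w15z.png',cv2.resize(im,None,fx=3,fy=3,interpolation=cv2.INTER_CUBIC))
"
```

```text
t 12.95 pos [0.4781 0.1368 0.0193] F [ 0.02 -1.41  0.78] w 0.0016 tilt [ 0.0006 -0.0007]
yaw 1.5 tool units total [ 0.005 -0.337  0.015]
rz total deg 0.0003121063784536915 units 2.600886487114096e-06
tilt rotvec tool units [ 0.0003 -0.0003 -0.    ]
```

View pics/w15z.png

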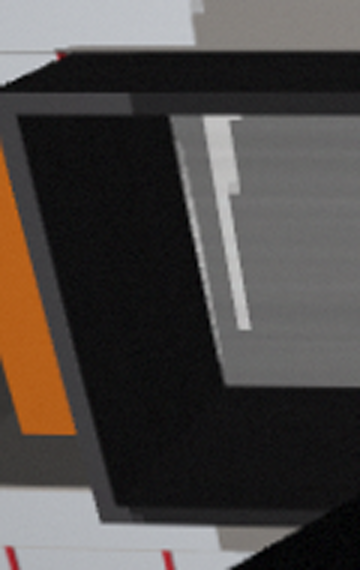

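>>> move_arm --motion '[[[0, -0.03, 0], [0, 0, 0], -1], [[0, -0.03, 0], [0, 0, 0], -1], [[0, -0.03, 0], [0, 0, 0], -1], [[0, -0.03, 0], [0, 0, 0], -1]]'

```text
time_s: 13.33
position: [0.478, 0.1393, 0.0193]
tool_rot: [[1.0, 0.026, 0.0], [0.026, -1.0, -0.001], [0.0, 0.001, -1.0]]
ft_force: [0.8, -1.7, 0.4]
grip_width: 0.0018
```

>>> move_arm --motion '[[[0, -0.03, 0], [0, 0, 0], -1], [[0, -0.03, 0], [0, 0, 0], -1]]'

```text
time_s: 13.5
position: [0.478, 0.1405, 0.0193]
tool_rot: [[1.0, 0.026, 0.0], [0.026, -1.0, -0.001], [0.0, 0.001, -1.0]]
ft_force: [0.5, -1.6, 0.3]
grip_width: 0.0016
```

>>> move_arm --motion '[[[0, -0.025, 0], [0, 0, 0], -1], [[0, -0.025, 0], [0, 0, 0], -1]]'

```text
time_s: 13.67
position: [0.4779, 0.1416, 0.0193]
tool_rot: [[1.0, 0.026, 0.0], [0.026, -1.0, -0.001], [0.0, 0.001, -1.0]]
ft_force: [0.5, -2.5, 0.1]
grip_width: 0.0017
```

>>> move_arm --motion '[[[0, -0.025, 0], [0, 0, 0], -1], [[0, -0.025, 0], [0, 0, 0], -1]]'

```text
time_s: 13.83
position: [0.4779, 0.1428, 0.0193]
tool_rot: [[1.0, 0.026, 0.001], [0.026, -1.0, -0.001], [0.001, 0.001, -1.0]]
ft_force: [0.1, -1.2, 0.6]
grip_width: 0.0022
```

>>> move_arm --motion '[[[0, -0.02, 0], [0, 0, 0], -1], [[0, -0.02, 0], [0, 0, 0], -1]]'

```text
time_s: 14.0
position: [0.4779, 0.1436, 0.0193]
tool_rot: [[1.0, 0.026, 0.001], [0.026, -1.0, -0.001], [0.001, 0.001, -1.0]]
ft_force: [0.6, -2.5, -0.2]
grip_width: 0.002
```

>>> move_arm --motion '[[[0, -0.025, 0], [0, 0, 0], -1], [[0, -0.025, 0], [0, 0, 0], -1]]'

```text
time_s: 14.17
position: [0.4781, 0.1442, 0.0193]
tool_rot: [[1.0, 0.026, 0.001], [0.026, -1.0, -0.002], [0.001, 0.002, -1.0]]
ft_force: [1.0, -6.5, 0.3]
grip_width: 0.002
```

>>> move_arm --motion '[[[0, -0.02, 0], [0, 0, 0], -1], [[0, -0.02, 0], [0, 0, 0], -1]]'

```text
time_s: 14.33
position: [0.4781, 0.1442, 0.0193]
tool_rot: [[1.0, 0.027, 0.001], [0.027, -1.0, -0.003], [0.001, 0.004, -1.0]]
ft_force: [0.3, -5.6, -0.1]
grip_width: 0.0017
```

>>> move_arm --motion '[[[0, -0.02, 0], [0, 0, 0], -1]]'

```text
time_s: 14.42
position: [0.4781, 0.1442, 0.0193]
tool_rot: [[1.0, 0.027, 0.001], [0.027, -1.0, -0.004], [0.0, 0.004, -1.0]]
ft_force: [0.1, -5.0, 0.9]
grip_width: 0.0018
```

>>> move_arm --motion '[[[0, -0.05, 0], [0, 0, 0], -1]]'

```text
time_s: 14.5
position: [0.4782, 0.1445, 0.0193]
tool_rot: [[1.0, 0.027, 0.0], [0.027, -1.0, -0.005], [0.0, 0.005, -1.0]]
ft_force: [0.4, -9.5, 1.2]
grip_width: 0.002
```

>>> move_arm --motion '[[[0, -0.05, 0], [0, 0, 0], -1]]'

```text
time_s: 14.58
position: [0.4782, 0.1447, 0.0193]
tool_rot: [[1.0, 0.028, 0.0], [0.028, -1.0, -0.007], [0.0, 0.007, -1.0]]
ft_force: [0.7, -10.6, 1.3]
grip_width: 0.002
```

>>> move_arm --motion '[[[0, -0.05, 0], [0.001, 0, 0], -1]]'

```text
time_s: 14.67
position: [0.4782, 0.1448, 0.0194]
tool_rot: [[1.0, 0.028, 0.0], [0.028, -1.0, -0.007], [-0.0, 0.007, -1.0]]
ft_force: [0.1, -9.8, 0.4]
grip_width: 0.0019
```

>>> move_arm --motion '[[[0, -0.05, 0], [0.001, 0, 0], -1]]'

```text
time_s: 14.75
position: [0.4782, 0.1448, 0.0194]
tool_rot: [[1.0, 0.029, -0.0], [0.029, -1.0, -0.007], [-0.0, 0.007, -1.0]]
ft_force: [0.1, -10.4, 1.3]
grip_width: 0.0017
```

>>> move_arm --motion '[[[0, -0.057, 0], [0.001, 0, 0], -1], [[0, -0.057, 0], [0.001, 0, 0.001], -1]]'

```text
time_s: 14.92
position: [0.4782, 0.1448, 0.0193]
tool_rot: [[1.0, 0.028, -0.001], [0.028, -1.0, -0.006], [-0.001, 0.006, -1.0]]
ft_force: [0.5, -10.4, 1.5]
grip_width: 0.0017
```

>>> move_arm --motion '[[[0, -0.057, 0], [0.001, 0, 0], -1], [[0, -0.057, 0], [0.001, 0, 0], -1]]'

```text
time_s: 15.08
position: [0.4782, 0.1448, 0.0193]
tool_rot: [[1.0, 0.028, -0.002], [0.028, -1.0, -0.006], [-0.002, 0.006, -1.0]]
ft_force: [-0.7, -10.1, 1.6]
grip_width: 0.0017
```

>>> move_arm --motion '[[[0, -0.055, 0], [0.001, 0, 0], -1], [[0, -0.055, 0], [0.001, 0, 0], -1], [[0, -0.055, 0], [0.001, 0, 0], -1]]'

```text
time_s: 15.33
position: [0.4782, 0.1449, 0.0193]
tool_rot: [[1.0, 0.029, -0.003], [0.029, -1.0, -0.006], [-0.003, 0.006, -1.0]]
ft_force: [-1.0, -10.2, 1.6]
grip_width: 0.0018
```

>>> move_arm --motion '[[[0, -0.055, 0], [0.001, 0, 0], -1], [[0, -0.055, 0], [0.001, 0, 0], -1], [[0, -0.055, 0], [0.001, 0, 0], -1]]'

```text
time_s: 15.58
position: [0.4783, 0.1449, 0.0193]
tool_rot: [[1.0, 0.03, -0.004], [0.03, -1.0, -0.005], [-0.004, 0.005, -1.0]]
ft_force: [-0.5, -10.7, 1.5]
grip_width: 0.0018
```

>>> move_arm --motion '[[[0, -0.065, 0], [0.001, 0.001, 0.001], -1], [[0, -0.065, 0], [0.001, 0.001, 0.001], -1]]'

```text
time_s: 15.75
position: [0.4782, 0.145, 0.0193]
tool_rot: [[1.0, 0.027, -0.001], [0.027, -1.0, -0.005], [-0.001, 0.005, -1.0]]
ft_force: [-0.7, -12.5, 0.6]
grip_width: 0.0019
```

>>> move_arm --motion '[[[0, -0.065, 0], [0.001, 0.001, 0.001], -1], [[0, -0.065, 0], [0.001, 0.001, 0.001], -1], [[0, -0.065, 0], [0.001, 0.001, 0], -1]]'

```text
time_s: 16.0
position: [0.4782, 0.145, 0.0193]
tool_rot: [[1.0, 0.024, 0.005], [0.025, -1.0, -0.006], [0.004, 0.006, -1.0]]
ft_force: [0.3, -12.3, 2.5]
grip_width: 0.0018
```

>>> move_arm --motion '[[[0, -0.065, 0], [0.001, 0.001, 0], -1], [[0, -0.065, 0], [0.001, 0.001, 0], -1], [[0, -0.065, 0], [0.001, 0.001, 0], -1]]'

```text
time_s: 16.25
position: [0.4782, 0.145, 0.0194]
tool_rot: [[1.0, 0.026, 0.01], [0.026, -1.0, -0.006], [0.01, 0.007, -1.0]]
ft_force: [0.4, -12.8, 1.8]
grip_width: 0.0018
```

>>> move_arm --motion '[[[0, -0.02, 0], [0.001, -0.002, 0], -1], [[0, 0, 0], [0.001, -0.002, 0], -1], [[0, 0, 0], [0, -0.001, 0], -1]]'

```text
time_s: 16.5
position: [0.478, 0.1439, 0.0193]
tool_rot: [[1.0, 0.026, -0.002], [0.026, -1.0, -0.004], [-0.002, 0.004, -1.0]]
ft_force: [-0.7, -1.2, -0.1]
grip_width: 0.002
```

>>> move_arm --motion '[[[0, 0, 0], [0, 0, 0], -1], [[0, 0, 0], [0, 0, 0], -1]]'

```text
time_s: 16.67
position: [0.4781, 0.144, 0.0193]
tool_rot: [[1.0, 0.026, -0.002], [0.026, -1.0, -0.004], [-0.002, 0.004, -1.0]]
ft_force: [-0.8, -3.4, 1.4]
grip_width: 0.0018
```

>>> move_arm --motion '[[[0, 0, 0], [0, 0, 0], -0.6], [[0, 0, 0], [0, 0, 0], -0.4], [[0, 0, 0], [0, 0, 0], -0.4], [[0, 0, 0], [0, 0, 0], -0.4], [[0, 0, 0], [0, 0, 0], -0.4]]'

```text
time_s: 17.08
position: [0.4777, 0.1453, 0.0192]
tool_rot: [[1.0, 0.026, -0.002], [0.026, -1.0, -0.003], [-0.002, 0.003, -1.0]]
ft_force: [-0.1, -0.5, -0.4]
grip_width: 0.0254
```

```bash
python3 -c "
from h import *
togo((.478,.144,.1),1.5)
d=cam('wrist');cv2.imwrite('pics/w16.png',d['img'])
"
```

```text
t 17.08 pos [0.4777 0.1453 0.0192] F [-0.12 -0.45 -0.42] w 0.0254 tilt [-0.002  -0.0026]
yaw 1.48 tool units total [ 3.000e-03  7.700e-02 -4.037e+00]
rz total deg -0.01814678186598373 units -0.0001512231822165311
tilt rotvec tool units [ 0.0012  0.001  -0.    ]
```

View pics/w16.png

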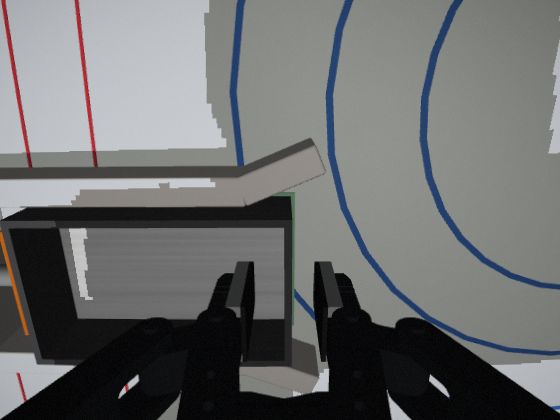

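The fingers straddle the rear wall (u≈290) with room on both sides. I'll lift straight up.

>>> move_arm --motion '[[[0, 0, -0.2], [0, 0, 0], -0.4], [[0, 0, -0.3], [0, 0, 0], -0.4], [[0, 0, -0.4], [0, 0, 0], -0.4], [[0, 0, -0.5], [0, 0, 0], -0.4], [[0, 0, -0.6], [0, 0, 0], -0.4], [[0, 0, -0.8], [0, 0, 0], -0.4], [[0, 0, -0.8], [0, 0, 0], -0.4], [[0, 0, -0.8], [0, 0, 0], -0.4], [[0, 0, -0.8], [0, 0, 0], -0.4], [[0, 0, -0.8], [0, 0, 0], -0.4], [[0, 0, -0.5], [0, 0, 0], -0.4], [[0, 0, 0], [0, 0, 0], -0.4]]'

```text
time_s: 18.13
position: [0.4775, 0.1458, 0.1633]
tool_rot: [[1.0, 0.026, 0.002], [0.026, -1.0, -0.002], [0.002, 0.002, -1.0]]
ft_force: [-0.3, 0.2, 0.1]
grip_width: 0.0256
```

>>> move_arm --motion '[[[-0.5, 0.9, -0.3], [0, 0, 0], -0.4], [[-0.5, 0.9, -0.3], [0, 0, 0], -0.4], [[-0.5, 0.9, -0.3], [0, 0, 0], -0.4], [[-0.5, 0.9, -0.3], [0, 0, 0], -0.4], [[-0.5, 0.9, 0], [0, 0, 0], -0.4], [[-0.5, 0.9, 0], [0, 0, 0], -0.4], [[-0.5, 0.9, 0], [0, 0, 0], -0.4], [[-0.5, 0.9, 0], [0, 0, 0], -0.4], [[-0.5, 0.9, 0], [0, 0, 0], -0.4], [[-0.3, 0.5, 0], [0, 0, 0], -0.4], [[0, 0, 0], [0, 0, 0], -0.4], [[0, 0, 0], [0, 0, 0], -0.4]]'

```text
time_s: 19.13
position: [0.3789, -0.0346, 0.1884]
tool_rot: [[1.0, 0.027, 0.004], [0.027, -1.0, -0.001], [0.004, 0.002, -1.0]]
ft_force: [0.1, 0.3, 0.8]
grip_width: 0.0256
```

Run:
```python
from h import *
togo((.478,.144,.1),1.5)
for n in ('top','scene'):
    d=cam(n);cv2.imwrite(f'pics/{n}17.png',d['img'])
    a,b,c,e=dict(top=(130,260,160,400),scene=(110,350,180,420))[n]
    im=d['img'][a:b,c:e]; s=min(800/im.shape[1],600/im.shape[0]); cv2.imwrite(f'pics/{n}17z.png',cv2.resize(im,None,fx=s,fy=s,interpolation=cv2.INTER_CUBIC))
    if n=='top':
        im=cv2.cvtColor(d["img"],cv2.COLOR_BGR2HSV)
        m=cv2.inRange(im,(22,110,80),(35,255,255)); m[:, :300]=0; m[:,400:]=0
        for k in cv2.findContours(m,0,1)[0]:
            if cv2.contourArea(k)>100: r=cv2.minAreaRect(k); print("Y",onz(d,[r[0]],.032)[0].round(4))
```

```text
t 19.13 pos [ 0.3789 -0.0346  0.1884] F [0.06 0.3  0.77] w 0.0256 tilt [ 0.0036 -0.0015]
yaw 1.56 tool units total [ 5.179 -8.799  4.426]
rz total deg 0.05650444152909806 units 0.00047087034607581717
tilt rotvec tool units [ 0.0008 -0.0017 -0.    ]
Y [ 0.4354 -0.1577  0.032 ]
Y [ 0.5718 -0.153   0.032 ]
Y [ 0.6377 -0.1601  0.032 ]
```

View pics/top17z.png

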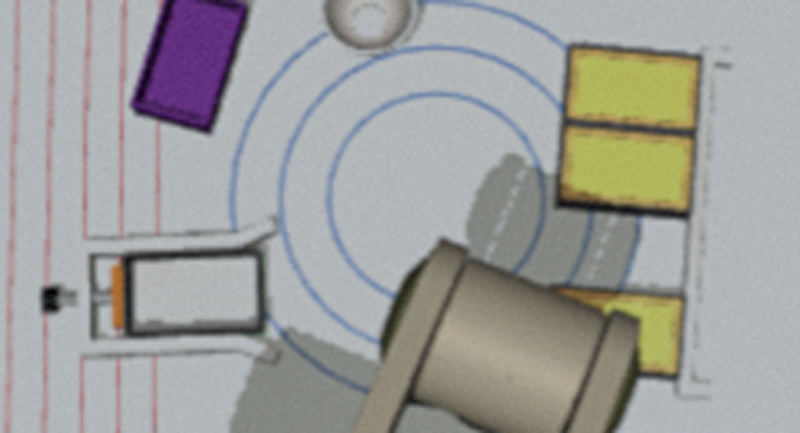

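View pics/scene17z.png

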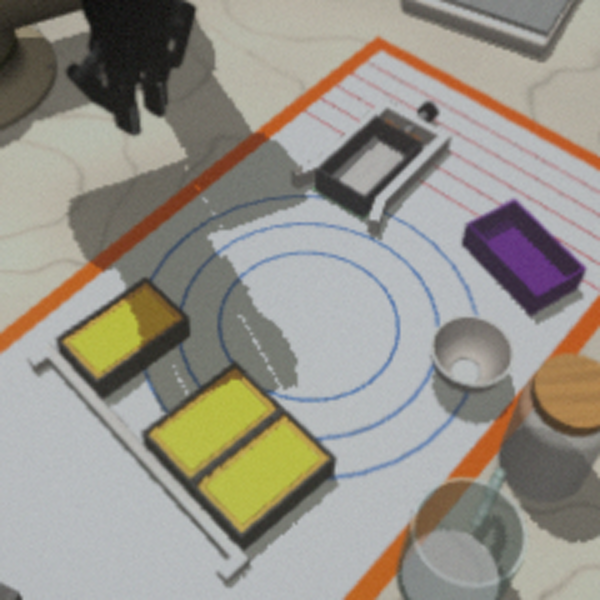

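The tin is in the dock against the stop, and the filled tins and ramekin are where they were. The (0.435, -0.158) reading for one filled tin comes from the arm hiding part of it in the top view, and its corners in the scene view haven't moved.

```bash
python3 -c "
from rig import job; print(job.close_job())"
```

```text
the job is handed in; nothing more can be done
None
```

The empty tin is in the dock, seated against the orange stop. I handed the job in at about 19 s, with the gripper open and clear of everything.

- **Sliding out:** I gripped the tin's rear wall and slid it straight out of the row, flat on the table. It was about 143 mm out, past the 135 mm needed, before I turned it towards the dock. Forces stayed around 2 N or less.
- **Docking:** I corrected its sideways position by about 1 mm using the wrist camera, then slid it in until I felt the stop.
- **Pressing home:** The wrist force along the dock read about 10 N for roughly 1 s, then 12.3–12.8 N for about 0.6 s. The highest reading was 12.8 N. About 1.5–2 N of that was the drag measured while the tin slid freely, so the stop itself felt roughly 8.5–11 N. I eased off slowly, opened the gripper and lifted straight up.

**Last checks:**
- **Tin:** the top view shows it against the stop, between the dock's cheeks.
- **Filled tins:** two measured within 1 mm of where they started. The third was partly hidden by the arm in the top view, so its measured centre was off and I did not use it. I judged it only by eye: its visible edges and its corners in the scene view looked unmoved.
- **White dish:** it looked unmoved in the pictures; I did not measure it again.

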